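# Lower the drum sander by one turn of its handwheel

### The arm

A 7-joint arm with a two-finger parallel gripper is mounted at the origin on a cart in front of the work surface, level with it; the furniture and walls round the work are solid. World frame = base frame: x ahead of the robot, y to its left, z up, the work surface at z = 0. Lengths are in m, angles in rad, forces in N, time in s.
With the tool pointing down it reaches from about 0.35 to 0.9 m from the base axis. Payload 8.1 kg.
Tool frame: the origin (TCP) lies at the very end of the fingers, on their centre line; the grasp point (between the pads) lies 19 mm behind it (grasp_offset is the distance from the TCP to the grasp point, in m); z points along the fingers, y is the line along which they close (so a half turn about z gives the same grasp; the last joint's range is limited). The gripper opens to 92 mm and grips with 3 to 60 N. Pads are 19 mm wide; open, the fingers measure 130 mm over their backs; the gripper's body (75 mm by 190 mm) begins 47 mm behind the grasp point.
Start: joints at [-1.289, 0.434, 0.025, 1.573, -0.012, 1.134, -0.075], TCP at [0.235, 0.579, 0.227] pointing down, gripper open.
Joint ranges: [-2.62, 2.62], [-0.44, 2.09], [-1.27, 1.32], [0.08, 2.57], [-1.32, 4.46], [0.12, 2], [-2.74, 2.74]. Speed limits (rad/s): [2.22, 2.22, 3.01, 3.01, 3.14, 3.14, 3.14].

### API

Orientations are given as a rotation vector (axis times angle).
In Python, from cell import observe, get_image, camera_params, sign_off, silhouettes, grasp_offset gives the robot as it stands. The module is installed in compiled form; this text tells all that it offers.
- The arm moves only by the tool jog_arm, never from a script. Its argument "motion" is a list that holds one entry, the list of rows, each a list of 7 numbers: the shift along the tool's x, y, z in m, then the turn, a rotation vector about the tool's x, y, z in rad, then the closure, from -1 (fully open) to 1 (shut), so that 0 is half open. In form: [[[dx, dy, dz, wx, wy, wz, hand], ...]]. A call has 1 to 10 rows; each row is the pose to reach, as a shift and turn from the pose commanded when the call began, along the tool's axes at that moment; what a row does not reach only later rows make up. A row lasts 1/12 s, in which the tool goes at most 41.7 mm and 7.16 degrees, less where a joint would pass 70% of its speed; a pose out of reach is approached as far as the arm can. A call with a gripper value outside its range is refused whole. The fingers move at their own pace and stop on an object; "force" is the grip in N (left out, the last holds). Time passes only in rows, so rows that repeat a pose let the fingers close. It gives the time, the measured TCP pose, the force, the opening and the grip force at its end, in the units of the state.
- observe(): the state, without advancing time (a new reading comes with each control period).
- get_image(name): name is "scene" or "top" or "wrist"; returns the picture (400x640x3 uint8, red, green, blue); there is no depth.
- camera_params(name): a dict with "vertical_fov" (degrees; the focal length in pixels is half the picture's height over the tangent of half this angle, whatever the lens; pixels are square), "cx", "cy" (the principal point, pixels), "T" (4x4, takes a point from camera to world coordinates). Camera axes: x right, y down, z forward; pixel columns grow to the right and rows downward; lengths in m; the calibration is good to about 2 mm. A picture is of the moment at which its call begins: read the wrist's pose just before it. camera_params takes no time and is no camera call; for the wrist camera it gives the pose at the moment of the call.
- sign_off(): hands the job in; it is judged then, once.
Trained networks look in the newest picture that a camera, given by its name, has taken for a name from the list of things; names that differ only in an ending like _2 or _b are one class to them, and where a whole thing is asked for, a point or a joint stands for the part that bears it (a point fixed in the world has none). Each returns a list of dicts, best first, with "p" (0 to 1); they miss things now and then, are a little off and sometimes report something else, mostly with a low value. They report only what shows in the picture. A call takes as long as a camera call.
- silhouettes(query, camera): "mask" (400x640 bool, what is visible of it) and "pixel" ([column, row] in pixels, amid what is visible of it).
The state is a dict: "clock": time; "joints": joint angles; "dq": joint speeds; "joint_efforts": joint torques, N m; "position": TCP position; "ee_rot": TCP orientation; "force": force on the tool from outside, world axes, zero at the start; "ft_torque": the same for the moment, N m; "width": opening from 0.0 (shut) to 1.0 (fully open); "gripper_force": force on a finger pad.
Only numpy, scipy, OpenCV 4.12 (cv2) and the standard library are available. Lean on these libraries where they do the work, as an engineer would, in place of code of your own. Each camera call takes 0.05 s, during which the arm holds its last target. There are 200 camera calls.

### The job

Set the small drum sander one full turn lower for the next blanks: push the red ball of its lock lever over to the left until it stops to free the handwheel, push the wheel clockwise (seen from above) by its upright black handle through exactly one turn, so that the handle comes back to where it began, then push the lever fully back to lock it. Only push with the fingertips: grip and lift nothing, and leave the blanks and everything else on the bench where they are.

Things in the scene. Friction and masses are not known exactly. Their poses are not given: they have to be found in the camera images.
- sander: Small green benchtop drum sander, fixed to the bench, 325 x 215 mm, 272 mm high over all. Origin at the centre of the base's underside, z up; x from the infeed side (front, lever side) to the motor behind, y to its left. Feed table top 55 mm up, top bridge that carries wheel and lever 174 mm up. Keep clear of the fixed lathe further left, up to 390 mm high.
- wheel_centre (a point): Point on the upright axis of the aluminium three-spoke handwheel on top of the sander, level with the top of its rim (217 mm above the bench). The rim is 127 mm across.
- wheel_handle (a point): Middle of the upright black handle on the wheel's rim, 54 mm from the wheel's axis: a round grip 21 mm across, fast to the rim, from 220 to 272 mm above the bench; this point is at 245 mm. Pushing it round takes 3 to 5 N when the lever is released, and the wheel stays where it is left; with the lever locked a brake shoe holds it against 25 N and more.
- handwheel (a joint): Turn of the handwheel, rad, growing clockwise seen from above; one full turn is 6.283. It starts anywhere between 0.4 and 4.6 and has end stops at -1 and 18. Each turn lowers the drum by 2 mm; the wheel itself stays at its height.
- lever_ball (a point): Centre of the red ball, 28 mm across, at the end of the lock lever, about 250 mm above the bench. It swings level round the lever's pivot at a radius of 90 mm; a 10 mm rod slopes from it down and in under the wheel. It is always about 120 mm from the wheel's axis, on the sander's front.
- lever_pivot (a point): Point on the lever's upright pivot axis, at the height of the ball, 38 mm in front of the wheel's axis; fixed to the sander.
- lock_lever (a joint): Swing of the lock lever, rad: 0 locked (ball to the right of the pivot as seen from the front, the infeed side, at a stop), 1.0 released (ball to the left, at a stop). It grows clockwise seen from above. Pushing the ball takes 2 to 4 N and the lever stays where it is left. The brake lets go at about 0.6.
- pen_blank_a: Reddish wood blank, 20 x 130 x 20 mm, loose, lying across the front of the sander's feed table; origin at the centre of its underside. To be left alone.
- pen_blank_b: Dark brown wood blank, 20 x 128 x 20 mm, loose on the bench to the right of the sander; origin at the centre of its underside. To be left alone.
- pencil: Flat red carpenter pencil, 152 mm, loose on the bench at the front left. To be left alone.
- wax_tin: Green and white round tin, 69 mm across, 32 mm high, loose at the front right. To be left alone.

How it is judged:
By the outcome, as a careful person would: the job done as asked, in the order asked, and still so for the second after the job is handed in, with the robot touching nothing.
It also fails if it takes over 72 s, if anything falls off the work surface, if the arm or the gripper's body presses on something with over 40 N, if the wrist force passes 120 N, or if a joint passes its speed limit or range.

## Working session

There is one attempt and no reset: what is moved stays moved. The work goes in short steps, Python scripts to look and compute and a tool call to move; the robot and the scene stay as the last step left them, time stands still between calls to the robot, and variables do not carry over. Pictures are saved under pics/ and viewed, at most 10 in all, crops included, and the job is handed in when it is done.

Besides the shell and the picture viewer there is one more tool, called after "Request:" by a JSON object that holds its "name" and its "arguments". jog_arm: Moves the arm, as the interface text tells. Its arguments: {"type":"object","properties":{"motion":{"type":"array"},"force":{"type":"number"}},"required":["motion"]}

```bash
mkdir -p pics; cat > h.py <<'E'
import numpy as np, cv2
from cell import *
from scipy.spatial.transform import Rotation as R
def ray(cam,px):
    p=camera_params(cam); f=200/np.tan(np.radians(p["vertical_fov"])/2); T=np.array(p["T"])
    d=T[:3,:3]@np.array([(px[0]-p["cx"])/f,(px[1]-p["cy"])/f,1]); return T[:3,3],d
def at(cam,px,z):
    o,d=ray(cam,px); return o+d*(z-o[2])/d[2]
def proj(cam,P):
    p=camera_params(cam); f=200/np.tan(np.radians(p["vertical_fov"])/2); T=np.array(p["T"])
    c=T[:3,:3].T@(np.array(P)-T[:3,3]); return np.array([p["cx"]+f*c[0]/c[2],p["cy"]+f*c[1]/c[2]])
E
python3 - <<'E'
from h import *
s=observe(); print(s["clock"],s["position"],s["ee_rot"],s["width"])
ims=[]
for c in("scene","top"):
    im=get_image(c); cv2.imwrite(f"pics/{c}0.png",im[:,:,::-1])
    print(c,np.round(camera_params(c)["T"],3).tolist())
    for q,z in(("lever_ball",.25),("wheel_handle",.245),("handwheel",.217),("sander",.1),("lock_lever",.25)):
        for r in silhouettes(q,c)[:2]:
            m=r["mask"]; ys,xs=np.nonzero(m); b=[xs.min(),xs.max(),ys.min(),ys.max()]
            print(c,q,round(r["p"],2),r["pixel"],b,np.round(at(c,[(b[0]+b[1])/2,(b[2]+b[3])/2],z),3), np.round(at(c,r["pixel"],z),3))
E
```

```text
0.0 [0.23447036 0.57880749 0.22594831] [-6.00781585e-01 -3.08344436e+00  2.44397641e-03] 1.0030360676532593
scene [[0.455, -0.514, 0.727, -0.184], [-0.89, -0.253, 0.379, -0.509], [-0.011, -0.82, -0.573, 0.691], [0.0, 0.0, 0.0, 1.0]]
scene wheel_handle 0.95 [348.4, 167.6] [np.int64(324), np.int64(371), np.int64(152), np.int64(179)] [ 0.541 -0.219  0.245] [ 0.533 -0.225  0.245]
scene handwheel 0.71 [346.5, 163.4] [np.int64(324), np.int64(371), np.int64(152), np.int64(179)] [ 0.587 -0.2    0.217] [ 0.596 -0.194  0.217]
scene sander 0.57 [349.9, 202.8] [np.int64(288), np.int64(405), np.int64(153), np.int64(261)] [ 0.567 -0.211  0.1  ] [ 0.589 -0.211  0.1  ]
scene lock_lever 0.66 [335.3, 178.8] [np.int64(326), np.int64(342), np.int64(170), np.int64(188)] [ 0.463 -0.218  0.25 ] [ 0.465 -0.221  0.25 ]
top [[0.027, -0.977, 0.21, 0.229], [-1.0, -0.027, 0.004, -0.147], [0.002, -0.21, -0.978, 1.539], [0.0, 0.0, 0.0, 1.0]]
top wheel_handle 0.92 [341.6, 170.2] [np.int64(320), np.int64(359), np.int64(150), np.int64(190)] [ 0.59  -0.194  0.245] [ 0.589 -0.2    0.245]
top handwheel 0.95 [336.9, 171.7] [np.int64(319), np.int64(359), np.int64(150), np.int64(189)] [ 0.599 -0.193  0.217] [ 0.592 -0.187  0.217]
top sander 0.82 [336.6, 181.4] [np.int64(302), np.int64(379), np.int64(138), np.int64(234)] [ 0.575 -0.203  0.1  ] [ 0.59 -0.19  0.1 ]
top lock_lever 0.46 [341.4, 204.6] [np.int64(336), np.int64(347), np.int64(190), np.int64(211)] [ 0.494 -0.201  0.25 ] [ 0.482 -0.201  0.25 ]
```

```bash
python3 - <<'E'
import cv2
a=cv2.imread("pics/scene0.png")[130:280,260:440]; b=cv2.imread("pics/top0.png")[120:270,250:430]
cv2.imwrite("pics/c0.png",cv2.hconcat([cv2.resize(a,(400,333),interpolation=2),cv2.resize(b,(400,333),interpolation=2)]))
s=cv2.imread("pics/scene0.png");t=cv2.imread("pics/top0.png")
cv2.imwrite("pics/full0.png",cv2.vconcat([cv2.resize(s,(480,300)),cv2.resize(t,(480,300))]))
E
```

```text
(no output)
```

View pics/c0.png

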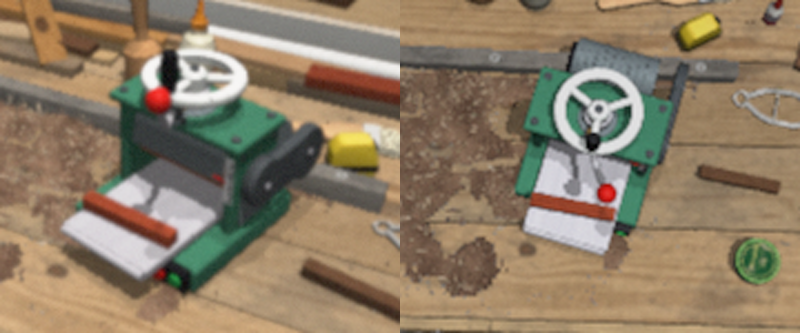

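View pics/full0.png

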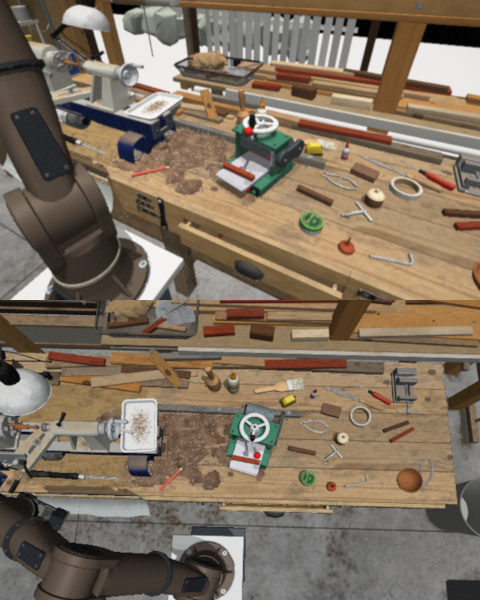

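The crops show the red ball at top px ≈(343,206), to the right of the pivot, and the handle at ≈(337,183), at the front of the rim. The full views show the lathe well to the left. I'll measure by colour and outline next.

```bash
cat > m.py <<'E'
from h import *
def red(im,x0,x1,y0,y1):
    b=im.astype(int); m=(b[...,0]>150)&(b[...,1]<50)&(b[...,2]<60)
    k=np.zeros_like(m); k[y0:y1,x0:x1]=1; n,l,st,c=cv2.connectedComponentsWithStats((m&k).astype(np.uint8))
    i=1+np.argmax(st[1:,4]); return c[i],st[i]
def tri(pa,pb):
    (o1,d1),(o2,d2)=ray("scene",pa),ray("top",pb); A=np.c_[d1,-d2]; t=np.linalg.lstsq(A,o2-o1,rcond=None)[0]
    return (o1+d1*t[0]+o2+d2*t[1])/2, np.linalg.norm(o1+d1*t[0]-o2-d2*t[1])
E
python3 - <<'E'
from m import *
S=cv2.imread("pics/scene0.png")[:,:,::-1];T=cv2.imread("pics/top0.png")[:,:,::-1]
a,sa=red(S,315,350,160,195); b,sb=red(T,330,355,195,220)
print(a,sa,b,sb,tri(a,b), at("top",b,.25), at("scene",a,.25))
# wheel: white in top
g=T.astype(int).min(2); m=np.zeros(g.shape,bool); m[145:195,312:365]=g[145:195,312:365]>150
pts=np.argwhere(m)[:,::-1].astype(np.float32); h=cv2.convexHull(pts); e=cv2.fitEllipse(h); print("wheel",e,at("top",e[0],.214))
m2=np.zeros(g.shape,bool); gm=T.astype(int).max(2); m2[172:195,325:350]=gm[172:195,325:350]<45
n,l,st,c=cv2.connectedComponentsWithStats(m2.astype(np.uint8)); 
for i in range(1,n):
    if st[i,4]>5: print("dark",st[i],c[i],at("top",c[i],.25))
w=at("top",e[0],.217); print(w, np.round(proj("top",[w[0],w[1],.217])-proj("top",[w[0]-.0635,w[1],.217]),1))
for uv in([250+125*.45,120+232*.45],[250+205*.45,120+253*.45]): print("table",at("top",uv,.055))
for uv in([250+145*.45,120+67*.45],[250+130*.45,120+130*.45],[250+258*.45,120+162*.45]): print("bridge",at("top",uv,.174))
for uv in((213,550),(50,560),(20,600)): print("px",at("top",[uv[0],uv[1]-400],.0) )
print(observe()["clock"], (np.array(R.from_rotvec(observe()["ee_rot"]).as_matrix())).round(3).tolist())
E
```

```text
[330.96078431 174.11764706] [326 170  10   8  51] [342.59574468 206.59574468] [339 203   8   8  47] (array([ 0.47536565, -0.20479185,  0.25261502]), np.float64(0.000181366406070918)) [ 0.47581905 -0.2048294   0.25      ] [ 0.47935518 -0.20304867  0.25      ]
wheel ((335.69903564453125, 177.67433166503906), (42.57680130004883, 58.41340637207031), 24.841611862182617) [ 0.57329734 -0.18349172  0.214     ]
dark [334 180   6   8  35] [336.22857143 183.48571429] [ 0.54597536 -0.18447386  0.25      ]
[ 0.57251892 -0.18341008  0.217     ] [  0.4 -20.1]
table [ 0.44824873 -0.09131457  0.055     ]
table [ 0.41939632 -0.21396152  0.055     ]
bridge [ 0.67373979 -0.11654646  0.174     ]
bridge [ 0.57856022 -0.09788391  0.174     ]
bridge [ 0.53655219 -0.28191697  0.174     ]
px [0.72058061 0.26008119 0.        ]
px [0.66631519 0.84742289 0.        ]
px [0.51594058 0.93074578 0.        ]
0.6 [[-0.927, 0.375, -0.0], [0.375, 0.927, -0.0], [-0.0, -0.0, -1.0]]
```

Request:
{"name": "jog_arm", "arguments": {"motion": [[[-0.03,-0.03,-0.04,0,0,0.119,1],[-0.06,-0.06,-0.08,0,0,0.238,1],[-0.09,-0.09,-0.114,0,0,0.357,1],[-0.12,-0.12,-0.114,0,0,0.476,1],[-0.15,-0.16,-0.114,0,0,0.595,1],[-0.18,-0.19,-0.114,0,0,0.714,1],[-0.2,-0.22,-0.114,0,0,0.833,1],[-0.212,-0.25,-0.114,0,0,0.952,1],[-0.212,-0.269,-0.114,0,0,1.07,1],[-0.212,-0.269,-0.114,0,0,1.186,1]]]}}

```text
clock: 1.43
position: [0.3309, 0.2437, 0.3412]
ee_rot: [2.236, 2.207, -0.0]
force: [0.0, -0.2, -0.3]
width: 0.321
gripper_force: 0.0
```

Request:
{"name": "jog_arm", "arguments": {"motion": [[[-0.04,0.01,0,0,0,0,1],[-0.08,0.02,0,0,0,0,1],[-0.12,0.03,0,0,0,0,1],[-0.16,0.04,0,0,0,0,1],[-0.2,0.05,0,0,0,0,1],[-0.24,0.06,0,0,0,0,1],[-0.28,0.07,0,0,0,0,1],[-0.32,0.08,0,0,0,0,1],[-0.36,0.09,0,0,0,0,1],[-0.4,0.1,0,0,0,0,1]]]}}

```text
clock: 2.27
position: [0.43, -0.1518, 0.3413]
ee_rot: [2.22, 2.221, 0.004]
force: [1.8, 0.6, -0.5]
width: 0.002
gripper_force: 0.0
```

Request:
{"name": "jog_arm", "arguments": {"motion": [[[-0.04,0.01,0,0,0,0,1],[-0.08,0.02,0,0,0,0,1],[-0.112,0.034,0,0,0,0,1],[-0.112,0.034,0,0,0,0,1]]]}}

```text
clock: 2.6
position: [0.4639, -0.2689, 0.3402]
ee_rot: [2.228, 2.21, -0.007]
force: [-1.1, 1.2, 0.7]
width: 0.003
gripper_force: 0.0
```

```bash
python3 - <<'E'
from h import *
s=observe(); print(s["clock"],s["position"],s["ee_rot"],s["force"],s["width"])
im=get_image("wrist"); t=get_image("top"); cv2.imwrite("pics/w1.png",im[:,:,::-1]); cv2.imwrite("pics/t1.png",t[:,:,::-1])
print(np.round(camera_params("wrist")["T"],3).tolist())
print(proj("wrist",[.4755,-.205,.25]),proj("wrist",[.545,-.184,.27]),proj("wrist",[.599,-.193,.217]))
E
```

```text
2.6 [ 0.46387743 -0.2688587   0.34020038] [ 2.2284706   2.21041901 -0.00746537] [-1.09624017  1.23491493  0.72813064] 0.0033356309759942733
[[1.0, -0.004, -0.002, 0.463], [-0.005, -0.965, -0.263, -0.193], [-0.001, 0.263, -0.965, 0.499], [0.0, 0.0, 0.0, 1.0]]
[334.01815667 135.88569427] [425.62824345 108.85286943] [460.96421667 120.88776427]
```

View pics/w1.png

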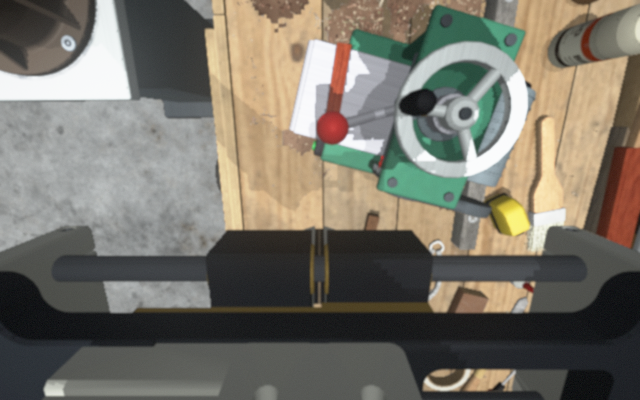

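The wrist view shows the ball at (333,127), the handle at (418,102) and the rim centred near (461,112). I'll measure again now that the arm is at rest.

```bash
cat >> m.py <<'E'
def wrist(name):
    P=camera_params("wrist"); im=get_image("wrist"); cv2.imwrite(f"pics/{name}.png",im[:,:,::-1]); b=im.astype(int)
    o={}
    m=(b[...,0]>120)&(b[...,1]<60)&(b[...,2]<60); m[200:]=0
    n,l,st,c=cv2.connectedComponentsWithStats(m.astype(np.uint8),connectivity=4)
    for i in range(1,n):
        if st[i,4]>150: o["red%d"%i]=(c[i].round(1).tolist(),st[i].tolist(),at("wrist",c[i],.25).round(4).tolist())
    for q in("wheel_handle","handwheel","lever_ball"):
        for r in silhouettes(q,"wrist")[:2]:
            ys,xs=np.nonzero(r["mask"]); o[q+str(r["p"].__round__(2))]=(r["pixel"],[xs.min(),xs.max(),ys.min(),ys.max()],len(xs))
    # handle: black blob inside the top area
    m=(b.max(2)<45); m[215:]=0; m[:,:300]=0; 
    n,l,st,c=cv2.connectedComponentsWithStats(m.astype(np.uint8))
    for i in range(1,n):
        if 200<st[i,4]<3000: o["dark%d"%i]=(c[i].round(1).tolist(),st[i].tolist(),at("wrist",c[i],.25).round(4).tolist())
    m=(b.min(2)>120)&(np.ptp(b,axis=2)<30); m[215:]=0; m[:,:300]=0
    return o
E
python3 - <<'E'
from m import *
s=observe(); print(s["position"],s["ee_rot"],np.abs(s["dq"]).max(),s["force"])
for k,v in wrist("w2").items(): print(k,v)
print(observe()["position"])
E
```

```text
[ 0.46350794 -0.263569    0.3402083 ] [-2.22611471 -2.21630576  0.00356237] 0.06298066241340397 [-0.26375236 -0.12333202  0.27253221]
red1 ([332.8, 134.2], [318, 119, 30, 31, 614], [0.4746, -0.2018, 0.25])
wheel_handle0.82 ([461.5, 113.1], [np.int64(393), np.int64(525), np.int64(50), np.int64(184)], 9987)
handwheel0.89 ([459.2, 112.3], [np.int64(394), np.int64(526), np.int64(50), np.int64(183)], 9377)
lever_ball0.83 ([340.1, 129.9], [np.int64(317), np.int64(392), np.int64(114), np.int64(151)], 1312)
lever_ball0.64 ([337.6, 84.8], [np.int64(326), np.int64(351), np.int64(48), np.int64(119)], 1018)
dark12 ([418.4, 110.1], [400, 98, 36, 25, 656], [0.547, -0.1798, 0.25])
[ 0.46428962 -0.26007978  0.34090037]
```

Request:
{"name": "jog_arm", "arguments": {"motion": [[[0,0.005,0.035,0,0,0,1],[0,0.005,0.07,0,0,0,1],[0,0.005,0.1,0,0,0,1],[0.01,0.005,0.1,0,0,0,1],[0.02,0.005,0.1,0,0,0,1],[0.027,0.005,0.1,0,0,0,1],[0.033,0.005,0.1,0,0,0,1],[0.039,0.005,0.1,0,0,0,1],[0.045,0.004,0.1,0,0,0,1]]]}}

```text
clock: 3.65
position: [0.468, -0.2165, 0.2412]
ee_rot: [2.221, 2.221, 0.0]
force: [-2.2, -3.3, 1.7]
width: 0.002
gripper_force: 1.5
```

Request:
{"name": "jog_arm", "arguments": {"motion": [[[0.008,0,0,0,0,0,1],[0.016,0,0,0,0,0,1],[0.024,0.001,0,0,0,0,1],[0.032,0.002,0,0,0,0,1],[0.039,0.005,0,0,0,0,1],[0.045,0.008,0,0,0,0,1],[0.051,0.01,0,0,0,0,1],[0.057,0.013,0,0,0,0,1],[0.062,0.017,0,0,0,0,1]]]}}

```text
clock: 4.4
position: [0.4853, -0.1539, 0.2407]
ee_rot: [-2.221, -2.221, -0.0]
force: [-0.6, -2.5, 0.3]
width: 0.003
gripper_force: 1.2
```

Request:
{"name": "jog_arm", "arguments": {"motion": [[[0.003,0.002,0,0,0,0,1],[0.006,0.004,0,0,0,0,1],[0.008,0.006,0,0,0,0,1]]]}}

```text
clock: 4.65
position: [0.4913, -0.1463, 0.2407]
ee_rot: [-2.221, -2.221, 0.0]
force: [-2.0, -1.8, 0.5]
width: 0.003
gripper_force: 1.1
```

Not at the stop yet, so I'll keep pushing in small steps.

Request:
{"name": "jog_arm", "arguments": {"motion": [[[0.002,0.002,0,0,0,0,1],[0.004,0.004,0,0,0,0,1],[0.005,0.005,0,0,0,0,1]]]}}

```text
clock: 4.9
position: [0.4947, -0.1443, 0.2407]
ee_rot: [2.224, 2.218, -0.006]
force: [-6.3, -12.4, 1.4]
width: 0.005
gripper_force: 6.1
```

Request:
{"name": "jog_arm", "arguments": {"motion": [[[-0.015,-0.004,0,0,0,0,1],[-0.04,-0.006,0,0,0,0,1],[-0.07,-0.006,0,0,0,0,1],[-0.087,-0.006,0,0,0,0,1],[-0.088,0.005,0,0,0,0,1],[-0.088,0.025,0.004,0,0,0,1],[-0.088,0.042,0.008,0,0,0,1],[-0.088,0.05,0.008,0,0,0,1],[-0.088,0.05,0.008,0,0,0,1]]]}}

```text
clock: 5.65
position: [0.5479, -0.2285, 0.2321]
ee_rot: [-2.219, -2.224, 0.0]
force: [0.3, 0.4, -0.7]
width: -0.001
gripper_force: 0.0
```

```bash
python3 - <<'E'
from m import *
s=observe(); print(s["clock"],s["position"],s["ee_rot"],s["force"])
T=get_image("top");S=get_image("scene")
cv2.imwrite("pics/t3.png",T[:,:,::-1]);cv2.imwrite("pics/s3.png",S[:,:,::-1])
for k,v in wrist("w3").items(): print(k,v)
im=cv2.imread("pics/w3.png"); cv2.circle(im,tuple(int(v) for v in proj("wrist",[.599,-.193,.217])),3,(255,0,255),-1)
for a in range(0,360,10):
    cv2.circle(im,tuple(int(v) for v in proj("wrist",[.599+.0635*np.cos(np.radians(a)),-.193+.0635*np.sin(np.radians(a)),.217])),1,(255,0,255),-1)
    
cv2.imwrite("pics/w3b.png",im)
E
```

```text
5.65 [ 0.54794057 -0.2284996   0.23212517] [-2.21894188e+00 -2.22369158e+00  4.76504049e-04] [ 0.3451422   0.39548323 -0.73311463]
red1 ([223.9, 25.7], [182, 0, 60, 64, 1184], [0.502, -0.1182, 0.25])
wheel_handle0.62 ([265.3, 132.4], [np.int64(251), np.int64(283), np.int64(59), np.int64(183)], 2050)
wheel_handle0.59 ([415.4, 157.9], [np.int64(298), np.int64(504), np.int64(69), np.int64(255)], 18637)
handwheel0.81 ([413.9, 156.7], [np.int64(299), np.int64(504), np.int64(69), np.int64(255)], 18704)
lever_ball0.63 ([225.2, 48.7], [np.int64(176), np.int64(355), np.int64(0), np.int64(157)], 5690)
```

View pics/w3b.png

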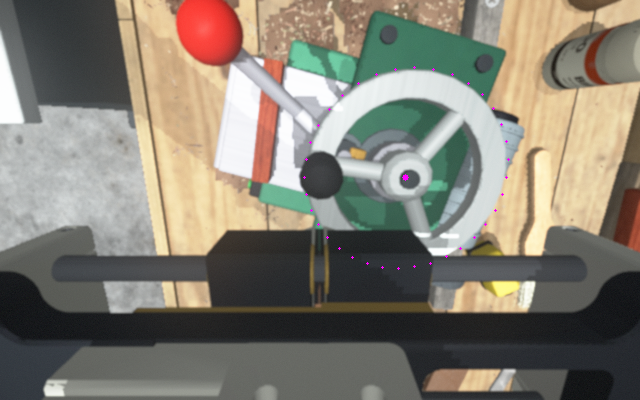

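The lever is released, with the ball at (209,30). The handle's top disc is at (322,175), just left of where the fingers stand, and the rim is centred near (407,163).

```bash
python3 - <<'E'
from m import *
b=cv2.imread("pics/w3.png").astype(int)
m=(b.max(2)<60); m[215:]=0; m[:140]=0; m[:,:290]=0; m[:,360:]=0
n,l,st,c=cv2.connectedComponentsWithStats(m.astype(np.uint8)); i=1+np.argmax(st[1:,4]); print(c[i],st[i])
for z in(.265,.272): print(at("wrist",c[i],z))
# rim outer: white edge points fit with fixed radius
g=b.min(2)>110; cs,_=cv2.findContours((g&(np.ptp(b,axis=2)<40)).astype(np.uint8),0,1)
k=max((c for c in cs if 300<c[:,0,0].mean()<500 and c[:,0,1].mean()<255),key=len)[:,0]
k=np.array([p for p in k if p[1]<250 and p[0]>330]); W=np.array([at("wrist",p,.21)[:2] for p in k])
A=np.c_[2*W,np.ones(len(W))]; 
for _ in range(6):
    x=np.linalg.lstsq(A,(W**2).sum(1),rcond=None)[0]; r=np.sqrt(x[2]+x[0]**2+x[1]**2); e=np.abs(np.hypot(*(W-x[:2]).T)-r); ok=e<max(.002,np.median(e)*2); W=W[ok];A=A[ok]
print(len(W),x[:2],r)
C=x[:2]
E
```

```text
[327.26170213 181.18723404] [302 154  41  44 470]
[ 0.54813641 -0.18571022  0.265     ]
[ 0.54792053 -0.18428218  0.272     ]
230 [ 0.61103733 -0.18701114] 0.0564296589452933
```

Request:
{"name": "jog_arm", "arguments": {"motion": [[[0.01,-0.001,0,0,0,0,1],[0.018,-0.002,0,0,0,0,1],[0.021,-0.002,0,0,0,0,1],[0.021,-0.002,0,0,0,0,1]]]}}

```text
clock: 6.28
position: [0.5443, -0.2067, 0.2327]
ee_rot: [-2.218, -2.223, -0.001]
force: [-0.1, -0.0, -1.1]
width: 0.005
gripper_force: 0.0
```

Request:
{"name": "jog_arm", "arguments": {"motion": [[[0.002,0,0,0,0,0,1],[0.002,0,0,0,0,0,1]]]}}

```text
clock: 6.45
position: [0.5442, -0.2063, 0.2328]
ee_rot: [2.221, 2.222, 0.0]
force: [-0.4, 0.5, -0.3]
width: 0.004
gripper_force: 0.0
```

Request:
{"name": "jog_arm", "arguments": {"motion": [[[0.0015,0,0,0,0,0,1],[0.0015,0,0,0,0,0,1]]]}}

```text
clock: 6.62
position: [0.544, -0.2054, 0.2328]
ee_rot: [2.222, 2.221, -0.0]
force: [-1.0, -0.3, -0.6]
width: 0.004
gripper_force: 0.0
```

Request:
{"name": "jog_arm", "arguments": {"motion": [[[0.0015,0,0,0,0,0,1],[0.0015,0,0,0,0,0,1]]]}}

```text
clock: 6.78
position: [0.544, -0.2043, 0.2328]
ee_rot: [2.222, 2.22, -0.001]
force: [0.5, -3.4, -0.7]
width: 0.005
gripper_force: 1.3
```

Request:
{"name": "jog_arm", "arguments": {"motion": [[[0.0015,0,0,0,0,0,1],[0.0015,0,0,0,0,0,1]]]}}

```text
clock: 6.95
position: [0.544, -0.2024, 0.2328]
ee_rot: [2.222, 2.221, -0.001]
force: [0.1, -2.0, 0.4]
width: 0.005
gripper_force: 1.5
```

```bash
python3 - <<'E'
import numpy as np
C=np.array([.599,-.193]);B=np.array([.545,-.2015])
for k in range(0,37):
    a=np.radians(189-10*k); p=C+.0545*np.array([np.cos(a),np.sin(a)]); 
    if k%9==0: base=p if k else B; print()
    d=p-base if k%9 else p-base
    print(k,np.round([p[0],p[1]],4),"rel dx,dy",np.round([d[1],d[0]],4)) 
E
```

```text
0 [ 0.5452 -0.2015] rel dx,dy [-0.      0.0002]
1 [ 0.5445 -0.192 ] rel dx,dy [ 0.0095 -0.0005]
2 [ 0.5455 -0.1826] rel dx,dy [0.0189 0.0005]
3 [ 0.5481 -0.1735] rel dx,dy [0.028  0.0031]
4 [ 0.5523 -0.1649] rel dx,dy [0.0366 0.0073]
5 [ 0.5579 -0.1572] rel dx,dy [0.0443 0.0129]
6 [ 0.5647 -0.1506] rel dx,dy [0.0509 0.0197]
7 [ 0.5726 -0.1453] rel dx,dy [0.0562 0.0276]
8 [ 0.5813 -0.1415] rel dx,dy [0.06   0.0363]

9 [ 0.5905 -0.1392] rel dx,dy [0. 0.]
10 [ 0.6    -0.1385] rel dx,dy [0.0007 0.0095]
11 [ 0.6094 -0.1395] rel dx,dy [-0.0003  0.0189]
12 [ 0.6185 -0.1421] rel dx,dy [-0.0029  0.0281]
13 [ 0.6271 -0.1463] rel dx,dy [-0.0071  0.0366]
14 [ 0.6348 -0.1519] rel dx,dy [-0.0127  0.0443]
15 [ 0.6414 -0.1587] rel dx,dy [-0.0195  0.0509]
16 [ 0.6467 -0.1666] rel dx,dy [-0.0274  0.0562]
17 [ 0.6505 -0.1753] rel dx,dy [-0.0361  0.0601]

18 [ 0.6528 -0.1845] rel dx,dy [0. 0.]
19 [ 0.6535 -0.194 ] rel dx,dy [-0.0095  0.0007]
20 [ 0.6525 -0.2034] rel dx,dy [-0.0189 -0.0003]
21 [ 0.6499 -0.2125] rel dx,dy [-0.0281 -0.0029]
22 [ 0.6457 -0.2211] rel dx,dy [-0.0366 -0.0071]
23 [ 0.6401 -0.2288] rel dx,dy [-0.0443 -0.0127]
24 [ 0.6333 -0.2354] rel dx,dy [-0.0509 -0.0195]
25 [ 0.6254 -0.2407] rel dx,dy [-0.0562 -0.0274]
26 [ 0.6167 -0.2445] rel dx,dy [-0.0601 -0.0361]

27 [ 0.6075 -0.2468] rel dx,dy [0. 0.]
28 [ 0.598  -0.2475] rel dx,dy [-0.0007 -0.0095]
29 [ 0.5886 -0.2465] rel dx,dy [ 0.0003 -0.0189]
30 [ 0.5795 -0.2439] rel dx,dy [ 0.0029 -0.0281]
31 [ 0.5709 -0.2397] rel dx,dy [ 0.0071 -0.0366]
32 [ 0.5632 -0.2341] rel dx,dy [ 0.0127 -0.0443]
33 [ 0.5566 -0.2273] rel dx,dy [ 0.0195 -0.0509]
34 [ 0.5513 -0.2194] rel dx,dy [ 0.0274 -0.0562]
35 [ 0.5475 -0.2107] rel dx,dy [ 0.0361 -0.0601]

36 [ 0.5452 -0.2015] rel dx,dy [0. 0.]
```

Request:
{"name": "jog_arm", "arguments": {"motion": [[[0.0095,-0.0005,0,0,0,0,1],[0.0189,0.0005,0,0,0,0,1],[0.028,0.0031,0,0,0,0,1],[0.0366,0.0073,0,0,0,0,1],[0.0443,0.0129,0,0,0,0,1]]]}}

```text
clock: 7.37
position: [0.5594, -0.1636, 0.2342]
ee_rot: [2.217, 2.208, -0.003]
force: [12.7, -31.4, -10.5]
width: 0.005
gripper_force: 14.0
```

```bash
python3 - <<'E'
from m import *
s=observe(); print(s["clock"],s["position"],s["force"],s["ft_torque"],s["gripper_force"])
a=get_image("wrist");b=get_image("scene");c=get_image("top")
v=np.hstack([cv2.resize(b[140:220,280:400],(480,320)),cv2.resize(c[140:220,300:380],(320,320))])
v=np.vstack([cv2.resize(a[:280],(800,280),interpolation=3)[:, :],v]); cv2.imwrite("pics/j.png",v[:,:,::-1])
E
```

```text
7.3667 [ 0.55943756 -0.16361915  0.23424967] [ 12.71898265 -31.41721533 -10.49668574] [-6.45440289 -2.27931612 -0.61750544] 14.02647297931253
```

View pics/j.png

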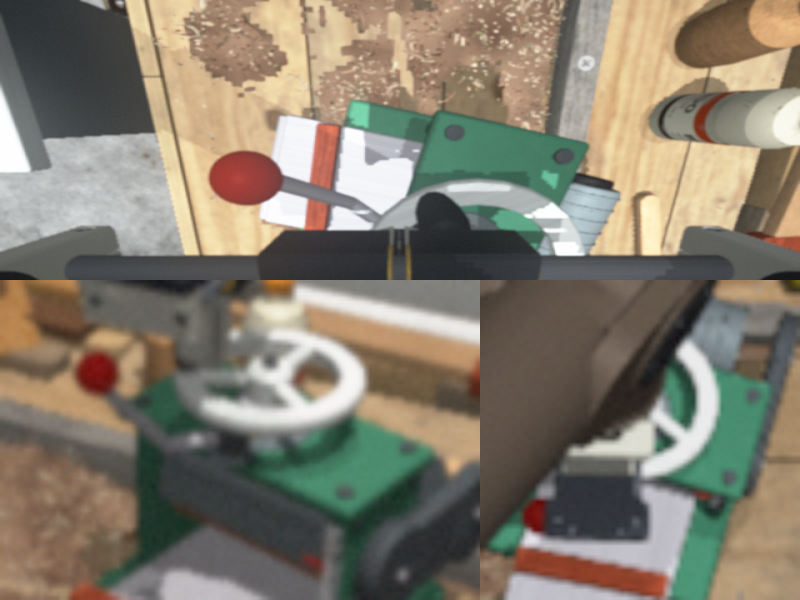

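The wheel has turned about 57° and the handle is just ahead of the fingers. The wide face no longer lines up with the tangent, so it is wedging against the handle. I'll back off and turn the tool along with the wheel.

Request:
{"name": "jog_arm", "arguments": {"motion": [[[-0.008,-0.002,0,0,0,0,1],[-0.018,-0.006,0,0,0,0,1],[-0.028,-0.012,0,0,0,0.1,1],[-0.028,-0.012,0,0,0,0.2,1],[-0.028,-0.012,0,0,0,0.3,1],[-0.028,-0.012,0,0,0,0.4,1]]]}}

```text
clock: 8.02
position: [0.5442, -0.1858, 0.2326]
ee_rot: [-2.622, -1.728, -0.001]
force: [0.7, 0.8, -0.2]
width: 0.007
gripper_force: 0.0
```

```bash
python3 - <<'E'
from m import *
s=observe(); print(s["clock"],np.round(s["joints"],2),s["position"],s["force"]); M=R.from_rotvec(s["ee_rot"]).as_matrix(); print(M.round(3).tolist(),np.degrees(np.arctan2(M[1,0],M[0,0])))
E
```

```text
8.0167 [-0.46  0.5   1.05  1.74 -0.47  1.18  0.32] [ 0.54424095 -0.18583907  0.23258697] [ 0.74770472  0.84417735 -0.19057318]
[[0.395, 0.919, -0.0], [0.919, -0.395, 0.002], [0.001, -0.001, -1.0]] 66.76241881959555
```

```bash
cat > gen.py <<'E'
import sys; from h import *
# args: radius, off (tool x angle = alpha+off), alphas...
r,off=map(float,sys.argv[1:3]); al=list(map(float,sys.argv[3:]))
C=np.array([.599,-.193]); s=observe(); M=R.from_rotvec(s["ee_rot"]).as_matrix(); p=s["position"]
t0=np.degrees(np.arctan2(M[1,0],M[0,0])); v=p[:2]-C
print("now alpha",np.degrees(np.arctan2(v[1],v[0])).round(1),"r",np.hypot(*v).round(4),"tool",t0.round(1),"q7",np.round(s["joints"][6],2),"q3",np.round(s["joints"][2],2),"z",p[2].round(4),"t",s["clock"])
x=M[:2,0]/np.hypot(*M[:2,0]); y=np.array([x[1],-x[0]]); o=[]
for a in al:
    q=C+r*np.array([np.cos(np.radians(a)),np.sin(np.radians(a))]); d=q-p[:2]
    o.append([round(d@x,4),round(d@y,4),0,0,0,round(np.radians(t0-(a+off)),3),1])
print(o)
E
python3 gen.py .054 -100.65 166 159 152 145 138 131 124 117 110 103
```

```text
now alpha 172.5 r 0.0552 tool 66.8 q7 0.32 q3 1.05 z 0.2326 t 8.0167
[[np.float64(0.0064), np.float64(-0.0002), 0, 0, 0, np.float64(0.025), 1], [np.float64(0.0129), np.float64(-0.0008), 0, 0, 0, np.float64(0.147), 1], [np.float64(0.0195), np.float64(-0.0007), 0, 0, 0, np.float64(0.269), 1], [np.float64(0.026), np.float64(0.0003), 0, 0, 0, np.float64(0.391), 1], [np.float64(0.0324), np.float64(0.002), 0, 0, 0, np.float64(0.513), 1], [np.float64(0.0385), np.float64(0.0045), 0, 0, 0, np.float64(0.636), 1], [np.float64(0.0442), np.float64(0.0077), 0, 0, 0, np.float64(0.758), 1], [np.float64(0.0496), np.float64(0.0116), 0, 0, 0, np.float64(0.88), 1], [np.float64(0.0544), np.float64(0.0162), 0, 0, 0, np.float64(1.002), 1], [np.float64(0.0586), np.float64(0.0212), 0, 0, 0, np.float64(1.124), 1]]
```

Request:
{"name": "jog_arm", "arguments": {"motion": [[[0.006,0,0,0,0,0.03,1],[0.013,-0.001,0,0,0,0.15,1],[0.0195,-0.001,0,0,0,0.27,1],[0.026,0,0,0,0,0.39,1],[0.0325,0.002,0,0,0,0.51,1],[0.0385,0.0045,0,0,0,0.635,1]]]}}

```text
clock: 8.52
position: [0.5634, -0.1515, 0.2324]
ee_rot: [-3.03, -0.822, 0.001]
force: [-3.0, 0.0, 0.2]
width: 0.002
gripper_force: 1.8
```

```bash
sed -i 's/o.append(\[round(d@x,4),round(d@y,4)/o.append([round(float(d@x),4),round(float(d@y),4)/; s/round(np.radians(t0-(a+off)),3)/round(float(np.radians(t0-(a+off))),3)/' gen.py; python3 gen.py .054 -100.65 124 117 110 103 96 89 82 75 68 61
```

```text
now alpha 130.6 r 0.0546 tool 30.4 q7 -0.26 q3 1.22 z 0.2324 t 8.5167
[[0.0063, -0.0001, 0, 0, 0, 0.122, 1], [0.0129, -0.0001, 0, 0, 0, 0.245, 1], [0.0194, 0.0006, 0, 0, 0, 0.367, 1], [0.0258, 0.0022, 0, 0, 0, 0.489, 1], [0.032, 0.0046, 0, 0, 0, 0.611, 1], [0.0378, 0.0077, 0, 0, 0, 0.733, 1], [0.0432, 0.0114, 0, 0, 0, 0.856, 1], [0.0481, 0.0158, 0, 0, 0, 0.978, 1], [0.0525, 0.0208, 0, 0, 0, 1.1, 1], [0.0562, 0.0263, 0, 0, 0, 1.222, 1]]
```

Request:
{"name": "jog_arm", "arguments": {"motion": [[[0.0063,0,0,0,0,0.12,1],[0.013,0,0,0,0,0.245,1],[0.0195,0.0005,0,0,0,0.365,1],[0.026,0.002,0,0,0,0.49,1]]]}}

```text
clock: 8.85
position: [0.5862, -0.1396, 0.2321]
ee_rot: [-3.138, -0.062, 0.005]
force: [-4.8, 1.9, 2.6]
width: 0.005
gripper_force: 2.5
```

```bash
python3 -c "
from h import *
print(np.round(observe()['joints'],2))"; python3 gen.py .054 -100.65  96 89 82 75 68 61
```

```text
[-0.6   0.68  1.27  1.68 -0.67  1.3  -0.73]
now alpha 103.5 r 0.0549 tool 2.3 q7 -0.73 q3 1.27 z 0.2321 t 8.85
[[0.0072, -0.0001, 0, 0, 0, 0.121, 1], [0.0138, -0.0001, 0, 0, 0, 0.243, 1], [0.0203, 0.0007, 0, 0, 0, 0.365, 1], [0.0267, 0.0023, 0, 0, 0, 0.487, 1], [0.0329, 0.0046, 0, 0, 0, 0.61, 1], [0.0387, 0.0077, 0, 0, 0, 0.732, 1]]
```

Request:
{"name": "jog_arm", "arguments": {"motion": [[[0.007,0,0,0,0,0.12,1],[0.0138,0,0,0,0,0.243,1],[0.0203,0.0007,0,0,0,0.365,1],[0.0267,0.0023,0,0,0,0.487,1]]]}}

```text
clock: 9.18
position: [0.6135, -0.1401, 0.2321]
ee_rot: [-3.061, 0.695, 0.005]
force: [-2.7, 3.1, 1.5]
width: 0.005
gripper_force: 2.5
```

```bash
python3 -c "
from h import *
print(np.round(observe()['joints'],2))"; python3 gen.py .054 -100.65  68 61 54 47 40 33
```

```text
[-0.57  0.74  1.29  1.61 -0.72  1.36 -1.2 ]
now alpha 74.6 r 0.0549 tool -25.6 q7 -1.2 q3 1.29 z 0.2321 t 9.1833
[[0.0063, 0.0001, 0, 0, 0, 0.124, 1], [0.0129, 0.0001, 0, 0, 0, 0.246, 1], [0.0195, 0.0009, 0, 0, 0, 0.368, 1], [0.0259, 0.0025, 0, 0, 0, 0.49, 1], [0.032, 0.0048, 0, 0, 0, 0.612, 1], [0.0379, 0.0079, 0, 0, 0, 0.734, 1]]
```

Request:
{"name": "jog_arm", "arguments": {"motion": [[[0.0063,0,0,0,0,0.124,1],[0.013,0,0,0,0,0.246,1],[0.0195,0.001,0,0,0,0.368,1],[0.026,0.0025,0,0,0,0.49,1],[0.032,0.005,0,0,0,0.612,1],[0.038,0.008,0,0,0,0.734,1]]]}}

```text
clock: 9.68
position: [0.6451, -0.1634, 0.2321]
ee_rot: [-2.609, 1.746, 0.005]
force: [-1.9, 4.3, 1.8]
width: 0.004
gripper_force: 2.6
```

```bash
python3 -c "
from h import *
print(np.round(observe()['joints'],2))"; python3 gen.py .054 -100.65  45 60 75; python3 gen.py .054 79.35 26 19 12 5
```

```text
[-0.5   0.81  1.3   1.51 -0.78  1.42 -1.91]
now alpha 32.7 r 0.0548 tool -67.6 q7 -1.91 q3 1.3 z 0.2321 t 9.6833
[[-0.011, 0.0041, 0, 0, 0, -0.208, 1], [-0.0232, 0.0112, 0, 0, 0, -0.47, 1], [-0.0331, 0.0211, 0, 0, 0, -0.732, 1]]
now alpha 32.7 r 0.0548 tool -67.6 q7 -1.91 q3 1.3 z 0.2321 t 9.6833
[[0.0064, 0.0001, 0, 0, 0, -3.018, 1], [0.013, 0.0, 0, 0, 0, -2.896, 1], [0.0195, 0.0008, 0, 0, 0, -2.774, 1], [0.0259, 0.0024, 0, 0, 0, -2.652, 1]]
```

Request:
{"name": "jog_arm", "arguments": {"motion": [[[-0.011,0.004,0,0,0,-0.1,1],[-0.023,0.011,0,0,0,-0.2,1],[-0.023,0.011,0,0,0,-0.32,1],[-0.023,0.011,0,0,0,-0.44,1],[-0.023,0.011,0,0,0,-0.56,1],[-0.023,0.011,0,0,0,-0.68,1],[-0.023,0.011,0,0,0,-0.8,1],[-0.023,0.011,0,0,0,-0.92,1],[-0.023,0.011,0,0,0,-1.04,1],[-0.023,0.011,0,0,0,-1.16,1]]]}}

```text
clock: 10.52
position: [0.6256, -0.1479, 0.2325]
ee_rot: [-3.14, 0.014, 0.001]
force: [0.1, -0.8, -0.3]
width: 0.005
gripper_force: 0.0
```

Request:
{"name": "jog_arm", "arguments": {"motion": [[[0,0,0,0,0,-0.12,1],[0,0,0,0,0,-0.24,1],[0,0,0,0,0,-0.36,1],[0,0,0,0,0,-0.48,1],[0,0,0,0,0,-0.6,1],[0,0,0,0,0,-0.72,1],[0,0,0,0,0,-0.84,1],[0,0,0,0,0,-0.96,1],[0,0,0,0,0,-1.08,1],[0,0,0,0,0,-1.2,1]]]}}

```text
clock: 11.35
position: [0.6255, -0.148, 0.2325]
ee_rot: [-2.6, -1.761, 0.0]
force: [1.0, 0.1, 0.3]
width: 0.004
gripper_force: 0.0
```

```bash
python3 -c "
from h import *
print(np.round(observe()['joints'],2),observe()['force'])"; python3 gen.py .054 79.35  60 50 43 36 29
```

```text
[-0.3   0.52  0.7   1.56 -0.36  1.19  0.09] [0.99929213 0.13217826 0.27268378]
now alpha 59.5 r 0.0523 tool 68.2 q7 0.09 q3 0.7 z 0.2325 t 11.35
[[0.0018, -0.0002, 0, 0, 0, -1.241, 1], [-0.0004, 0.009, 0, 0, 0, -1.067, 1], [-0.0028, 0.0151, 0, 0, 0, -0.945, 1], [-0.006, 0.0209, 0, 0, 0, -0.822, 1], [-0.0098, 0.0263, 0, 0, 0, -0.7, 1]]
```

Request:
{"name": "jog_arm", "arguments": {"motion": [[[0,0,0,0,0,-0.12,1],[0,0,0,0,0,-0.24,1],[0,0,0,0,0,-0.36,1],[0,0,0,0,0,-0.48,1],[0,0,0,0,0,-0.6,1],[0,0,0,0,0,-0.72,1],[0,0,0,0,0,-0.84,1],[0,0.008,0,0,0,-0.945,1],[-0.003,0.015,0,0,0,-0.945,1]]]}}

```text
clock: 12.1
position: [0.6387, -0.1561, 0.2327]
ee_rot: [-1.514, -2.751, -0.002]
force: [-0.2, 1.2, 0.1]
width: 0.007
gripper_force: 0.0
```

```bash
python3 -c "
from h import *
print(np.round(observe()['joints'],2),observe()['force'])"; python3 gen.py .054 79.35 36 29 22 15 8 1 -6 -13 -20 -27
```

```text
[-0.14  0.51  0.46  1.5  -0.24  1.19  0.93] [-0.21544552  1.16301523  0.05252604]
now alpha 42.9 r 0.0542 tool 122.4 q7 0.93 q3 0.46 z 0.2327 t 12.1
[[-0.0065, 0.0006, 0, 0, 0, 0.122, 1], [-0.0131, 0.0006, 0, 0, 0, 0.244, 1], [-0.0196, -0.0002, 0, 0, 0, 0.367, 1], [-0.0261, -0.0017, 0, 0, 0, 0.489, 1], [-0.0322, -0.0041, 0, 0, 0, 0.611, 1], [-0.038, -0.0072, 0, 0, 0, 0.733, 1], [-0.0435, -0.0109, 0, 0, 0, 0.855, 1], [-0.0484, -0.0153, 0, 0, 0, 0.977, 1], [-0.0527, -0.0203, 0, 0, 0, 1.1, 1], [-0.0564, -0.0258, 0, 0, 0, 1.222, 1]]
```

Request:
{"name": "jog_arm", "arguments": {"motion": [[[-0.0065,0.0005,0,0,0,0.12,1],[-0.013,0.0005,0,0,0,0.244,1],[-0.0195,0,0,0,0,0.367,1],[-0.026,-0.0015,0,0,0,0.489,1],[-0.032,-0.004,0,0,0,0.611,1],[-0.038,-0.007,0,0,0,0.733,1],[-0.0435,-0.011,0,0,0,0.855,1],[-0.0485,-0.0155,0,0,0,0.977,1],[-0.0525,-0.02,0,0,0,1.1,1],[-0.0565,-0.026,0,0,0,1.222,1]]]}}

```text
clock: 12.93
position: [0.6472, -0.2165, 0.2322]
ee_rot: [-2.826, -1.365, -0.002]
force: [0.5, 5.0, 0.1]
width: -0.001
gripper_force: 2.2
```

```bash
python3 -c "
from h import *
print(np.round(observe()['joints'],2),observe()['force'])"; python3 gen.py .054 79.35 -34 -41 -48 -55 -62 -69 -76 -83 -90 -97
```

```text
[-0.21  0.61  0.77  1.45 -0.44  1.26 -0.06] [0.45525152 5.00813341 0.14618128]
now alpha -26.0 r 0.0536 tool 51.5 q7 -0.06 q3 0.77 z 0.2322 t 12.9333
[[-0.0074, 0.0015, 0, 0, 0, 0.108, 1], [-0.014, 0.0016, 0, 0, 0, 0.23, 1], [-0.0205, 0.0009, 0, 0, 0, 0.352, 1], [-0.0269, -0.0006, 0, 0, 0, 0.475, 1], [-0.0331, -0.0029, 0, 0, 0, 0.597, 1], [-0.039, -0.0058, 0, 0, 0, 0.719, 1], [-0.0445, -0.0095, 0, 0, 0, 0.841, 1], [-0.0494, -0.0139, 0, 0, 0, 0.963, 1], [-0.0539, -0.0188, 0, 0, 0, 1.086, 1], [-0.0576, -0.0242, 0, 0, 0, 1.208, 1]]
```

Going well, next 70°.

Request:
{"name": "jog_arm", "arguments": {"motion": [[[-0.0074,0.001,0,0,0,0.108,1],[-0.014,0.0015,0,0,0,0.23,1],[-0.0205,0.001,0,0,0,0.352,1],[-0.027,-0.0005,0,0,0,0.475,1],[-0.033,-0.003,0,0,0,0.597,1],[-0.039,-0.006,0,0,0,0.719,1],[-0.0445,-0.0095,0,0,0,0.841,1],[-0.0495,-0.014,0,0,0,0.963,1],[-0.054,-0.019,0,0,0,1.086,1],[-0.0575,-0.024,0,0,0,1.208,1]]]}}

```text
clock: 13.77
position: [0.5936, -0.248, 0.2327]
ee_rot: [-3.103, 0.483, -0.003]
force: [4.7, 1.7, -1.4]
width: 0.005
gripper_force: 2.1
```

```bash
python3 -c "
from h import *
print(np.round(observe()['joints'],2),observe()['force'])"; python3 gen.py .054 79.35 -104 -111 -118 -125 -132 -139 -146 -150 -150
```

```text
[-0.33  0.66  1.11  1.57 -0.61  1.29 -1.01] [ 4.68350285  1.66629591 -1.35253383]
now alpha -95.6 r 0.0553 tool -17.7 q7 -1.01 q3 1.11 z 0.2327 t 13.7667
[[-0.0081, -0.0001, 0, 0, 0, 0.121, 1], [-0.0147, -0.0001, 0, 0, 0, 0.244, 1], [-0.0212, -0.0009, 0, 0, 0, 0.366, 1], [-0.0276, -0.0025, 0, 0, 0, 0.488, 1], [-0.0338, -0.0048, 0, 0, 0, 0.61, 1], [-0.0396, -0.0079, 0, 0, 0, 0.732, 1], [-0.045, -0.0117, 0, 0, 0, 0.854, 1], [-0.0479, -0.0141, 0, 0, 0, 0.924, 1], [-0.0479, -0.0141, 0, 0, 0, 0.924, 1]]
```

Request:
{"name": "jog_arm", "arguments": {"motion": [[[-0.008,0,0,0,0,0.121,1],[-0.0145,0,0,0,0,0.244,1],[-0.021,-0.001,0,0,0,0.366,1],[-0.0275,-0.0025,0,0,0,0.488,1],[-0.034,-0.005,0,0,0,0.61,1],[-0.0395,-0.008,0,0,0,0.732,1],[-0.045,-0.0115,0,0,0,0.854,1],[-0.048,-0.014,0,0,0,0.924,1],[-0.048,-0.014,0,0,0,0.924,1]]]}}

```text
clock: 14.52
position: [0.5511, -0.221, 0.2329]
ee_rot: [-2.565, 1.813, -0.001]
force: [0.8, -0.6, 0.8]
width: 0.002
gripper_force: 0.2
```

```bash
python3 -c "
from h import *
print(np.round(observe()['joints'],2),observe()['force'],observe()['position'])"; python3 gen.py .054 79.35 -156 -160 -164 -166 -167 -168
```

```text
[-0.47  0.66  1.29  1.7  -0.66  1.29 -1.85] [ 0.79777773 -0.61472937  0.78346183] [ 0.5510835  -0.22103989  0.23294704]
now alpha -149.7 r 0.0555 tool -70.5 q7 -1.85 q3 1.29 z 0.2329 t 14.5167
[[-0.0062, -0.0007, 0, 0, 0, 0.107, 1], [-0.01, -0.0005, 0, 0, 0, 0.177, 1], [-0.0137, -0.0006, 0, 0, 0, 0.247, 1], [-0.0156, -0.0008, 0, 0, 0, 0.282, 1], [-0.0165, -0.0009, 0, 0, 0, 0.299, 1], [-0.0175, -0.001, 0, 0, 0, 0.317, 1]]
```

Request:
{"name": "jog_arm", "arguments": {"motion": [[[-0.006,0,0,0,0,0.107,1],[-0.01,0,0,0,0,0.2,1],[-0.0135,0,0,0,0,0.28,1],[-0.016,0.0005,0,0,0,0.34,1],[-0.017,0.001,0,0,0,0.34,1],[-0.017,0.001,0,0,0,0.34,1]]]}}

```text
clock: 15.02
position: [0.5443, -0.2061, 0.233]
ee_rot: [-2.231, 2.212, -0.001]
force: [1.0, -3.0, 0.1]
width: 0.006
gripper_force: 1.5
```

```bash
python3 gen.py .054 79.35 -168;  python3 -c "
from h import *
print(observe()['position'],observe()['joints'][[2,6]])"
```

```text
now alpha -166.6 r 0.0562 tool -89.5 q7 -2.2 q3 1.3 z 0.233 t 15.0167
[[-0.0018, -0.0019, 0, 0, 0, -0.015, 1]]
[ 0.54434149 -0.20606255  0.23295272] [ 1.29659714 -2.1992555 ]
```

Request:
{"name": "jog_arm", "arguments": {"motion": [[[-0.0008,0,0,0,0,0,1],[-0.0015,0,0,0,0,0,1],[-0.0015,0,0,0,0,0,1]]]}}

```text
clock: 15.27
position: [0.5443, -0.2043, 0.2329]
ee_rot: [2.23, -2.213, 0.001]
force: [1.0, -3.4, 1.9]
width: 0.002
gripper_force: 1.5
```

Request:
{"name": "jog_arm", "arguments": {"motion": [[[0.012,0,0,0,0,0,1],[0.024,-0.003,0,0,0,-0.1,1],[0.024,-0.003,0,0,0,-0.22,1],[0.024,-0.003,0,0,0,-0.34,1],[0.024,-0.003,0,0,0,-0.46,1],[0.024,-0.003,0,0,0,-0.58,1],[0.024,-0.003,0,0,0,-0.7,1],[0.024,-0.003,0,0,0,-0.82,1],[0.024,-0.003,0,0,0,-0.94,1],[0.024,-0.003,0,0,0,-1.06,1]]]}}

```text
clock: 16.1
position: [0.547, -0.2271, 0.2324]
ee_rot: [-3.044, 0.772, 0.002]
force: [-0.9, -0.2, -0.1]
width: 0.004
gripper_force: 0.0
```

Request:
{"name": "jog_arm", "arguments": {"motion": [[[0,0,0,0,0,-0.12,1],[0,0,0,0,0,-0.24,1],[0,0,0,0,0,-0.36,1],[0,0,0,0,0,-0.48,1],[0,0,0,0,0,-0.6,1],[0,0,0,0,0,-0.72,1],[0,0,0,0,0,-0.84,1],[0,0,0,0,0,-0.96,1],[0,0,0,0,0,-1.08,1],[0,0,0,0,0,-1.2,1]]]}}

```text
clock: 16.93
position: [0.5468, -0.2273, 0.2324]
ee_rot: [-2.948, -1.081, 0.001]
force: [-1.3, -0.4, 0.0]
width: 0.007
gripper_force: 0.0
```

Request:
{"name": "jog_arm", "arguments": {"motion": [[[0,0,0,0,0,-0.12,1],[0,0,0,0,0,-0.24,1],[0,0,0,0,0,-0.36,1],[0,0,0,0,0,-0.48,1],[0,0,0,0,0,-0.6,1],[0,0,0,0,0,-0.72,1],[0,0,0,0,0,-0.84,1],[0,0,0,0,0,-0.882,1],[0,0,0,0,0,-0.882,1],[0,0,0,0,0,-0.882,1]]]}}

```text
clock: 17.77
position: [0.5469, -0.2277, 0.2325]
ee_rot: [-2.214, -2.227, 0.0]
force: [-0.1, 0.5, -0.1]
width: 0.007
gripper_force: 0.0
```

```bash
python3 - <<'E'
from m import *
s=observe(); print(s["clock"],s["position"],s["ee_rot"],np.round(s["joints"],2))
im=get_image("wrist"); cv2.imwrite("pics/w4.png",im[:,:,::-1])
def disc(b):
    b=b.astype(int); m=(b.max(2)<60); m[225:]=0; m[:120]=0; m[:,:280]=0; m[:,370:]=0
    n,l,st,c=cv2.connectedComponentsWithStats(m.astype(np.uint8)); i=1+np.argmax(st[1:,4]); return c[i],st[i]
a=cv2.imread("pics/w3.png"); b=im[:,:,::-1]
print(disc(a),disc(b))
cv2.imwrite("pics/cmp.png",np.hstack([a[:260,150:530],b[:260,150:530]]))
E
```

```text
17.7667 [ 0.54691827 -0.2276697   0.23245462] [-2.21428272e+00 -2.22668163e+00  6.73306242e-05] [-0.01  0.39  0.44  1.67 -0.18  1.12  0.49]
(array([327.26170213, 181.18723404]), array([302, 154,  41,  44, 470], dtype=int32)) (array([327.2238806 , 184.37562189]), array([301, 158,  40,  42, 402], dtype=int32))
```

View pics/cmp.png

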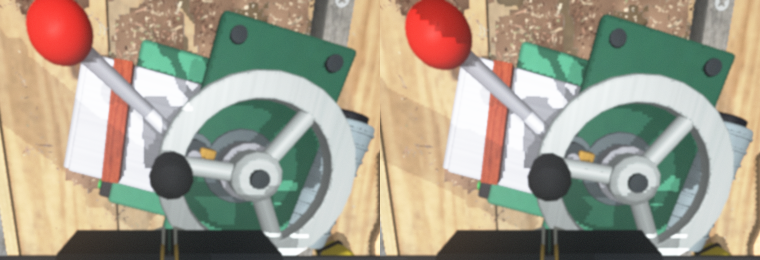

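The lever, wheel and handle look practically the same before and after: the handle disc moved from (322,176) to (321,179), which is mostly camera offset. I'll measure the residual angle once with image registration.

```bash
python3 - <<'E'
from m import *
s=observe(); P=camera_params("wrist"); f=200/np.tan(np.radians(P["vertical_fov"])/2); K=np.array([[f,0,P["cx"]],[0,f,P["cy"]],[0,0,1]])
def TT(p,r): M=np.eye(4); M[:3,:3]=R.from_rotvec(r).as_matrix(); M[:3,3]=p; return M
X=np.linalg.inv(TT(s["position"],s["ee_rot"]))@np.array(P["T"])
T4=np.array(P["T"]); T3=TT([.54794057,-.2284996,.23212517],[-2.21894188,-2.22369158,4.765e-4])@X
def rect(im,T,z,c=(.599,-.193),h=.08,n=480):
    W=np.array([[c[0]-h,c[1]+h,z],[c[0]+h,c[1]+h,z],[c[0]+h,c[1]-h,z],[c[0]-h,c[1]-h,z]])
    q=(W-T[:3,3])@T[:3,:3]@K.T; q=q[:,:2]/q[:,2:]
    return cv2.warpPerspective(im,cv2.getPerspectiveTransform(q.astype(np.float32),np.float32([[0,0],[n,0],[n,n],[0,n]])),(n,n))
def ecc(z,mk):
    a,b=[rect(cv2.imread(p),T,z) for p,T in(("pics/w3.png",T3),("pics/w4.png",T4))]
    w=np.float32([[1,0,0],[0,1,0]]); cc,w=cv2.findTransformECC(cv2.cvtColor(a,6),cv2.cvtColor(b,6),w,1,(3,200,1e-7),mk,5)
    return cc,np.degrees(np.arctan2(w[1,0],w[0,0])),w[:,2]+ (w[:,:2]-np.eye(2))@[240,240]
yy,xx=np.mgrid[:480,:480]; r=np.hypot(xx-240,yy-240)
vis=yy<330
mw=((r<150)&vis).astype(np.uint8)*255
mb=((r>205)&(yy<300)).astype(np.uint8)*255
print("wheel",ecc(.21,mw)); print("bridge",ecc(.174,mb))
mh=np.zeros_like(mw); mh[150:280,0:200]=255
print("handle",ecc(.272,mh))
for p,T in(("pics/w3.png",T3),("pics/w4.png",T4)): cv2.imwrite(p.replace("w","r"),rect(cv2.imread(p),T,.272))
for p in("pics/r3.png","pics/r4.png"):
    b=cv2.imread(p).max(2)<60; b[:120]=0;b[300:]=0;b[:,220:]=0
    n,l,st,c=cv2.connectedComponentsWithStats(b.astype(np.uint8)); print(max(st[1:].tolist(),key=lambda v:v[4]))
E
```

```text
wheel (0.9828706152422593, np.float32(0.8224294), array([-5.62478486,  3.89972457]))
bridge (0.9862756410171633, np.float32(0.4532225), array([-6.36456783,  3.47655459]))
handle (0.9833666134256374, np.float32(0.934565), array([-5.50351772,  2.59346232]))
[95, 277, 125, 23, 2710]
[92, 275, 128, 25, 2992]
```

The wheel is within 0.4° of a full turn. Next I'll go over to the left of the ball.

Request:
{"name": "jog_arm", "arguments": {"motion": [[[0,0,-0.04,0,0,0,1],[0,0,-0.078,0,0,0,1],[0.03,-0.02,-0.078,0,0,0,1],[0.065,-0.04,-0.078,0,0,0,1],[0.1,-0.052,-0.078,0,0,0,1],[0.135,-0.052,-0.078,0,0,0,1],[0.156,-0.052,-0.078,0,0,0,1],[0.156,-0.052,-0.05,0,0,0,1],[0.156,-0.052,-0.02,0,0,0,1],[0.156,-0.052,-0.008,0,0,0,1]]]}}

```text
clock: 18.65
position: [0.4925, -0.0713, 0.2378]
ee_rot: [-2.211, -2.227, 0.004]
force: [-1.3, -0.2, -1.0]
width: 0.005
gripper_force: 0.0
```

Request:
{"name": "jog_arm", "arguments": {"motion": [[[-0.008,0,0,0,0,0,1],[-0.016,0,0,0,0,0,1],[-0.022,-0.001,0,0,0,0,1],[-0.028,-0.003,0,0,0,0,1],[-0.034,-0.007,0,0,0,0,1],[-0.04,-0.01,0,0,0,0,1]]]}}

```text
clock: 19.15
position: [0.4832, -0.1113, 0.2413]
ee_rot: [-2.211, -2.227, -0.001]
force: [-5.2, 7.3, -0.1]
width: 0.002
gripper_force: 3.4
```

Request:
{"name": "jog_arm", "arguments": {"motion": [[[-0.007,-0.003,0,0,0,0,1],[-0.014,-0.006,0,0,0,0,1],[-0.021,-0.009,0,0,0,0,1],[-0.028,-0.011,0,0,0,0,1],[-0.035,-0.013,0,0,0,0,1],[-0.042,-0.014,0,0,0,0,1],[-0.05,-0.014,0,0,0,0,1],[-0.057,-0.013,0,0,0,0,1],[-0.063,-0.012,0,0,0,0,1]]]}}

```text
clock: 19.9
position: [0.4731, -0.1766, 0.2408]
ee_rot: [2.214, 2.228, -0.0]
force: [-1.7, 3.3, -0.1]
width: 0.005
gripper_force: 1.4
```

Request:
{"name": "jog_arm", "arguments": {"motion": [[[-0.003,0,0,0,0,0,1],[-0.006,0,0,0,0,0,1],[-0.008,0,0,0,0,0,1]]]}}

```text
clock: 20.15
position: [0.4734, -0.1801, 0.2406]
ee_rot: [-2.208, -2.229, -0.005]
force: [-3.9, 20.3, 8.3]
width: 0.004
gripper_force: 10.1
```

Request:
{"name": "jog_arm", "arguments": {"motion": [[[0.01,-0.001,0,0,0,0,1],[0.025,-0.003,0,0,0,0,1],[0.04,-0.005,-0.02,0,0,0,1],[0.06,-0.02,-0.06,0,0,0,1],[0.09,-0.04,-0.1,0,0,0,1],[0.13,-0.05,-0.12,0,0,0,1],[0.17,-0.06,-0.12,0,0,0,1],[0.2,-0.07,-0.12,0,0,0,1],[0.2,-0.07,-0.12,0,0,0,1]]]}}

```text
clock: 20.9
position: [0.4008, 0.0218, 0.362]
ee_rot: [2.206, 2.236, 0.006]
force: [0.5, 0.4, -0.5]
width: 0.006
gripper_force: 0.0
```

```bash
python3 - <<'E'
from m import *
S=get_image("scene");T=get_image("top"); s=observe(); print(s["clock"],s["position"],s["force"])
S0=cv2.imread("pics/scene0.png");T0=cv2.imread("pics/top0.png")
for nm,im in(("0",T0[:,:,::-1]),("now",T)): print(nm,red(im,330,355,185,220))
c=lambda a,b: cv2.resize(np.hstack([a[140:270,260:410],b[140:270,260:410]]),(780,340),interpolation=2)
v=c(T0,T[:,:,::-1]); w=cv2.resize(np.hstack([S0[140:230,280:420],S[140:230,280:420,::-1]]),(780,250),interpolation=2); cv2.imwrite("pics/fin.png",np.vstack([v,w]))
E
```

```text
21.0 [0.40181766 0.0177575  0.36127627] [ 0.29417394 -0.46324539  0.07970162]
0 (array([342.59574468, 206.59574468]), array([339, 203,   8,   8,  47], dtype=int32))
now (array([342.55319149, 206.53191489]), array([339, 203,   8,   8,  47], dtype=int32))
```

View pics/fin.png

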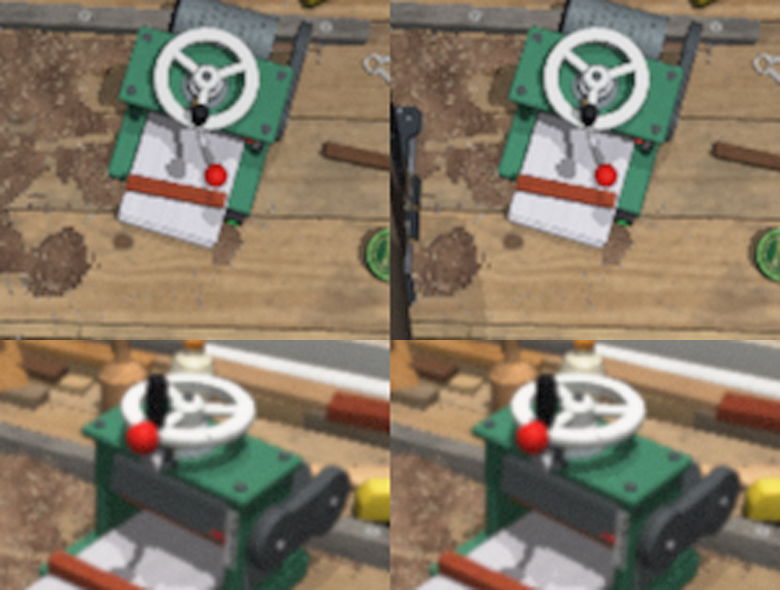

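Before and after match: the ball is at top px (342.6,206.5) in both, the handle is at the same place on the rim, and the blanks haven't moved. I'm handing it in.

```bash
python3 -c "
from cell import *
print(sign_off())"
```

```text
the job is handed in; nothing more can be done
None
```

The job is handed in: I released the lever, turned the handwheel one full turn clockwise (within about 0.4° by image comparison) and locked the lever back at its stop; the blanks are where they were, and the arm's clock read 21 s of the 72 s allowed.

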